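Fit the trimming plate in its block and lock it

TASK

Set the trimming station up for the next housings: slide the flat steel trimming plate, window first and handle last, under the keeper strips of the trimming block until it is fully home against the back stop. Then turn the lock ring as far as it goes, so that its ear closes behind the plate, and let go. Leave the housings where they stand.

Things in the scene. Friction and masses are not known exactly. Their poses are not given: they have to be found in the camera images.
- trim_plate: Trimming plate: flat bare steel plate 120 x 70 x 6 mm (x, y, z), loose, lying flat on the bench, 0.32 kg. Origin: centre of its underside. +x points to its leading edge, whose corners are cut off (12 mm at 45 degrees). Window 37 x 38 mm in its front half, centre at x = 25 mm. Black upright fin handle near its rear edge.
- plate_grip (a point): Middle of the plate's fin handle, 31 mm behind the plate's origin and 30 mm above its underside; axes as the plate's. The fin is 40 mm long (along x), 14 mm thick (along y) and ends 44 mm above the underside; pinch it across y from above.
- trim_block: Trimming block, fixed to the bench: metal base 10 mm thick, x -100 to +90 mm, y -60 to +90 mm. The plate enters along +x, over an open flat apron (x -100 to -10). Origin on the bench. When home the plate's origin is at x 0, y 0, z 10 mm of the block, its rear edge at x -60, its leading edge on the back stop at x +60. Tallest part of the slot: 27 mm.
- slot_mouth (a point): Middle of the slot's mouth, on its floor (block x -10, y 0, z 10 mm); axes as the block's. The slot is 74 mm wide and 9 mm high under two keeper strips along its sides (54 mm open between them), and runs 70 mm to the back stop. Flared guides reach 27 mm out in front of the mouth, 93 mm apart at their front ends.
- wing (a point): Middle of the lock ring's wing grip, on the ring's axis, 40 mm above the bench, at block x -71, y +64 mm. The ring is a knurled steel collar of 34 mm diameter; on it the wing stands 24 to 51 mm above the bench, 36 x 12 mm in plan, parallel to the ear. Pinch it across the 12 mm from above.
- ear_tip (a point): Near the tip of the ring's ear, 41 mm from the ring's axis, 15 mm above the bench. The ear is 14 mm wide and 48 mm long from the axis. Open, it points away from the slot (about block -x); locked, it points across the apron (block -y) close behind the plate's rear edge, with 4 mm to spare.
- lock_ring (a joint): Turn of the lock ring in rad: 0 fully open, 1.5 fully locked, at its stop; grows anticlockwise seen from above. It stays where it is left.
- housing_1: Black plastic housing 33 x 34 x 52 mm, standing loose on the bench right of the block; origin in the middle of its underside. Not to be moved.
- housing_2: A second such housing, beyond the first. Not to be moved.

How it is judged:
At the end, for the whole second after the job is handed in: The plate lies flat in the slot, leading edge within 6 mm of the back stop, straight to 0.08 rad and centred to 5 mm, handle outwards, at rest; the lock ring stands at 1.35 rad or more (its stop is at 1.5) (x of trim_plate in the frame of trim_block between -0.006 and 0.004 m and y of trim_plate in the frame of trim_block between -0.005 and 0.005 m and z of trim_plate in the frame of trim_block between 0.007 and 0.013 m and x of plate_grip in the frame of trim_block below -0.02 m and angle between the x axis of trim_plate and the x axis of trim_block, either way round below 0.08 rad and value of joint lock_ring above 1.35 rad and linear speed of trim_plate below 0.02 m/s); the robot touches nothing.
It fails at once if housing_1 moved more than 30 mm (distance of housing_1 from where it was at the start of the episode above 0.03 m).
It fails at once if housing_2 moved more than 30 mm (distance of housing_2 from where it was at the start of the episode above 0.03 m).
It also fails if it takes over 53 s, if anything falls off the work surface, if the arm or the gripper's body presses on something with over 40 N, if the wrist force passes 120 N, or if a joint passes its speed limit or range.

ROBOT

A 7-joint arm with a two-finger parallel gripper is mounted at the origin on a cart in front of the work surface, level with it; the furniture and walls round the work are solid. World frame = base frame: x ahead of the robot, y to its left, z up, the work surface at z = 0. Lengths are in m, angles in rad, forces in N, time in s.
With the tool pointing down it reaches from about 0.425 to 0.875 m from the base axis. Payload 4.7 kg.
Tool frame: the origin (TCP) lies between the finger pads; the fingertips stand 19 mm ahead of it and the grasp point (between the pads) is the TCP (ctrl.tip_extent is the distance from the TCP to the fingertips, in m); z points along the fingers, y is the line along which they close (so a half turn about z gives the same grasp; the last joint's range is limited). The gripper opens to 87 mm and grips with 3 to 60 N. Pads are 19 mm wide; open, the fingers measure 117 mm over their backs; the gripper's body (75 mm by 190 mm) begins 51 mm behind the grasp point.
Start: joints at [1.125, 0.321, -0.07, 1.45, 0.023, 1.371, -0.057], TCP at [0.288, -0.583, 0.242] pointing down, gripper open.
Joint ranges: [-2.86, 2.86], [-0.3, 2.09], [-1.38, 1.24], [0.06, 2.45], [-1.56, 4.7], [0.09, 2.05], [-2.69, 2.69]. Speed limits (rad/s): [2.57, 2.57, 3.14, 3.14, 3.14, 3.14, 3.14].

INTERFACE

Orientations are given as a rotation vector (axis times angle).
In Python, from bench import ctrl gives the robot as it stands.
- The arm moves only by the shell command python3 -m crank 'ROWS' [OPENING] [FORCE]. ROWS is JSON, a list of rows, each an object of numbers: "tx", "ty", "tz": the shift along the tool's x, y, z in mm; "turn": the turn about the tool's z in units of 5 degrees (1.0 is 5 degrees). In form: [{"tx": .., "ty": .., "tz": .., "turn": ..}, ...]. A call has 1 to 5 rows; each row is the pose to reach, as a shift and turn from the pose commanded when the call began, along the tool's axes at that moment; what a row does not reach only later rows make up. A row lasts 1/8 s, in which the tool goes at most 62.5 mm and 10.7 degrees, less where a joint would pass 70% of its speed; a pose out of reach is approached as far as the arm can. A call with a gripper value outside its range is refused whole. OPENING is the finger opening in mm, from 0 to 87, set as the call begins (- or left out, the last holds). The fingers move at their own pace and stop on an object; FORCE is the grip in N (left out, the last holds). Time passes only in rows, so rows that repeat a pose let the fingers close. It gives the time, the measured TCP pose, the force, the opening and the grip force at its end, in the units of the state.
- ctrl.get_state(): the state, without advancing time (a new reading comes with each control period).
- ctrl.get_image(name): name is "side" or "top" or "wrist"; returns (picture, depth): 400x640x3 uint8, red, green, blue; 400x640 float32, m along the optical axis (not along the pixel's ray), 0 where there is no reading.
- ctrl.camera_model(name): a dict with "intrinsics" (3x3 intrinsics, pixels), "origin" and "orientation" of the camera in the world. Camera axes: x right, y down, z forward; pixel columns grow to the right and rows downward; lengths in m; the calibration is good to about 2 mm. A picture is of the moment at which its call begins: read the wrist's pose just before it. camera_model takes no time and is no camera call; for the wrist camera it gives the pose at the moment of the call.
- ctrl.close_job(): hands the job in; it is judged then, once.
Trained networks look in the newest picture that a camera, given by its name, has taken for a name from the list of things; names that differ only in an ending like _2 or _b are one class to them, and where a whole thing is asked for, a point or a joint stands for the part that bears it (a point fixed in the world has none). Each returns a list of dicts, best first, with "confidence" (0 to 1); they miss things now and then, are a little off and sometimes report something else, mostly with a low value. They report only what shows in the picture. A call takes as long as a camera call.
- ctrl.recognise(camera, query): "xyz" ([x, y, z] in m, in world coordinates, good to about 4 mm: the middle of the surface that is visible of it).
- ctrl.mark_of(camera, query): "xyz" ([x, y, z] in m, in world coordinates, good to about 4 mm: a listed point, or the origin of a listed thing).
The state is a dict: "time": time; "joint_positions": joint angles; "qd": joint speeds; "joint_torque": joint torques, N m; "position": TCP position; "tool_rot": TCP orientation; "ft_force": force on the tool from outside, world axes, zero at the start; "torque": the same for the moment, N m; "grip_width": opening from 0.0 (shut) to 1.0 (fully open); "grip_force": force on a finger pad.
Only numpy, scipy, OpenCV 4.12 (cv2) and the standard library are available. Lean on these libraries where they do the work, as an engineer would, in place of code of your own. Each camera call takes 0.05 s, during which the arm holds its last target. There are 200 camera calls.

## Working session

There is one attempt and no reset: what is moved stays moved. The work goes in short steps, Python scripts to look and compute and a shell command to move; the robot and the scene stay as the last step left them, time stands still between calls to the robot, and variables do not carry over. Pictures are saved under pics/ and viewed, at most 10 in all, crops included, and the job is handed in when it is done.

```bash
ls; mkdir -p pics; python3 - <<'E'
from bench import ctrl
import cv2,numpy as np
s=ctrl.get_state();print(s)
for c in ("top","side"):
    im,d=ctrl.get_image(c);cv2.imwrite(f"pics/{c}0.png",im[:,:,::-1]);np.save(f"pics/{c}0.npy",d)
    m=ctrl.camera_model(c);print(c,m)
    for q in ("trim_plate","plate_grip","trim_block","slot_mouth","wing","ear_tip","housing_1"):
        print(q,[(np.round(r["xyz"],4).tolist(),round(r["confidence"],2)) for r in ctrl.mark_of(c,q)[:3]])
E
```

```text
pics
{'time': 0.0, 'joint_positions': array([ 1.12507987,  0.32180912, -0.07009487,  1.45168062,  0.02260358,
        1.37078167, -0.05687397]), 'qd': array([ 1.95761303e-03, -3.77311744e-04, -2.79428632e-04, -1.41728015e-03,
       -3.25075916e-05, -2.41307905e-04, -5.21011574e-04]), 'joint_torque': array([ 7.86731380e-05, -4.91294825e+01, -4.04103007e-01, -3.12531710e+01,
       -6.40001404e-02,  4.37933556e-02,  1.90544711e-04]), 'position': array([ 0.28819199, -0.58204405,  0.24046774]), 'tool_rot': array([-3.05713576e+00, -7.15620239e-01,  8.26277549e-04]), 'ft_force': array([-0.78256526,  0.40138694, -0.8761049 ]), 'torque': array([ 0.02350506, -0.00252656, -0.04035979]), 'grip_force': 0.0, 'grip_width': 0.9982686238928594}
top {'intrinsics': array([[434.90170585,   0.        , 315.38337807],
       [  0.        , 434.90170585, 202.96215764],
       [  0.        ,   0.        ,   1.        ]]), 'origin': array([0.32491449, 0.05705094, 1.25166301]), 'orientation': array([-2.11997742,  2.14176867, -0.21762357])}
trim_plate [([0.5132, 0.3349, 0.001], 0.83)]
plate_grip [([0.4918, 0
[... 294 characters left out ...]
0.0011], 0.61), ([0.5764, -0.2335, -0.0018], 0.45)]
side {'intrinsics': array([[459.62626711,   0.        , 316.65868157],
       [  0.        , 459.62626711, 204.52413522],
       [  0.        ,   0.        ,   1.        ]]), 'origin': array([ 0.58436217, -0.86999801,  0.77435072]), 'orientation': array([-2.22594349, -0.02468313,  0.03941775])}
trim_plate [([0.5066, 0.3375, -0.0019], 0.63), ([0.5884, -0.011, 0.0144], 0.5)]
plate_grip [([0.488, 0.3203, 0.0248], 0.58)]
trim_block [([0.5993, -0.0069, 0.0004], 0.73)]
slot_mouth [([0.5875, -0.0087, 0.0124], 0.78)]
wing [([0.5116, 0.0354, 0.0419], 0.86)]
ear_tip []
housing_1 [([0.5763, -0.2339, -0.0023], 0.97), ([0.6485, -0.2478, -0.0003], 0.96)]
```

```bash
cat > h.py <<'E'
from bench import ctrl
import cv2,numpy as np
from scipy.spatial.transform import Rotation as R
def rect(im,cam,z,x0,x1,y0,y1,s,m=None):
    """world-plane view: columns = y decreasing to right, rows = x decreasing downward; s px per mm"""
    m=m or ctrl.camera_model(cam)
    Rt=R.from_rotvec(m["orientation"]).as_matrix()
    w=np.array([[x1,y1,z],[x1,y0,z],[x0,y0,z],[x0,y1,z]])
    p=(w-m["origin"])@Rt@m["intrinsics"].T; p=(p[:,:2]/p[:,2:]).astype(np.float32)
    W,H=int((y1-y0)*1000*s),int((x1-x0)*1000*s)
    return cv2.warpPerspective(im,cv2.getPerspectiveTransform(p,np.float32([[0,0],[W,0],[W,H],[0,H]])),(W,H))
def tool():
    s=ctrl.get_state();return s,R.from_rotvec(s["tool_rot"]).as_matrix()
def todelta(target,yaw_y):
    """shift in tool mm, turn units to bring tool y axis to heading yaw_y (mod pi)"""
    s,T=tool(); d=T.T@(np.array(target)-s["position"])*1000
    a=np.arctan2(T[1,1],T[0,1]); da=(yaw_y-a+np.pi/2)%np.pi-np.pi/2
    return np.round(d,1),round(-np.degrees(da)/5,2),np.round(s["position"],4),round(np.degrees(a),2)
E
python3 - <<'E'
from h import *
im=cv2.imread("pics/top0.png")
a=rect(im,"top",0.006,0.42,0.60,0.25,0.43,3)
cv2.imwrite("pics/plate.png",a)
b=rect(im,"top",0.010,0.46,0.72,-0.12,0.13,2.2)
cv2.imwrite("pics/block.png",b); print(a.shape,b.shape)
print(todelta([.5,.3,.1],0))
E
```

```text
(540, 540, 3) (571, 550, 3)
(array([ 581.2, -697. ,  141.6]), np.float64(-12.73), array([ 0.2884, -0.5825,  0.2416]), np.float64(-63.65))
```

View pics/top0.png

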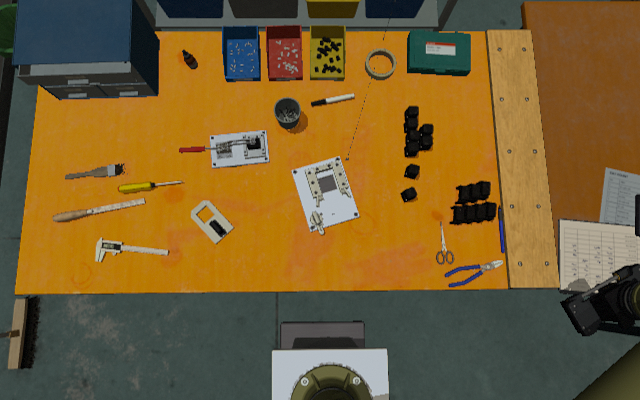

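View pics/plate.png

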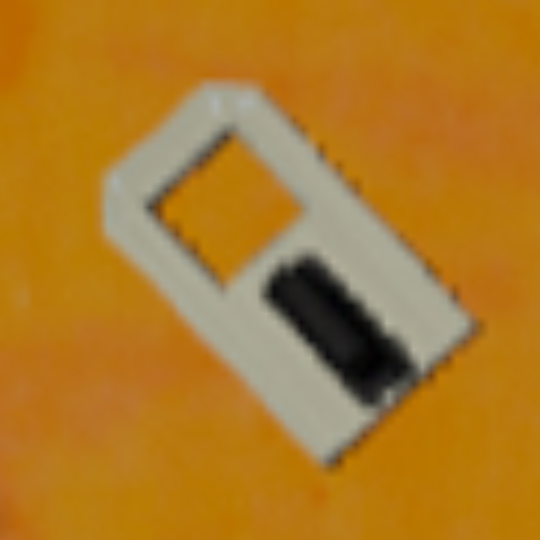

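View pics/block.png

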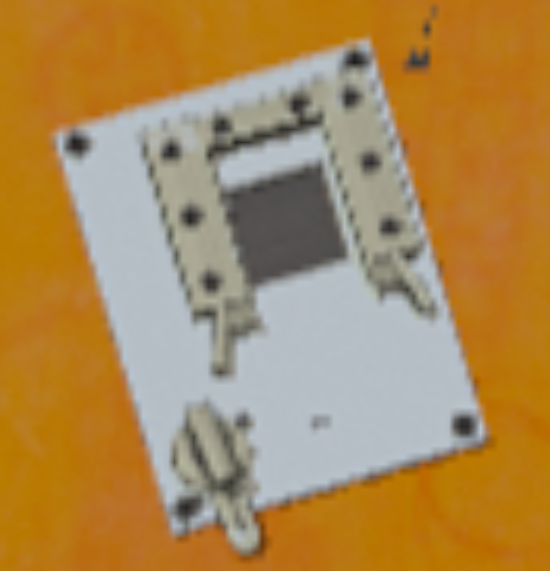

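The top view shows the plate at about (210,222), heading up-left, with the window in front and the fin at the rear. The block is at about (327,192), and the ring is at (318,220) with its ear pointing toward the robot. From the rectified views, the plate's heading is about 43.6° with its grip at (0.489, 0.316). The block's heading is about 16.7° with its origin at (0.5986, -0.0068).

```bash
python3 - <<'E'
from h import *
for t in ([.5,-.32,.24],[.56,-.02,.22],[.489,.316,.15]): print(todelta(t,np.radians(-46.4)))
E
```

```text
(array([ 306.1, -141.4,    1.6]), np.float64(-3.45), array([ 0.2884, -0.5825,  0.2416]), np.float64(-63.65))
(array([ 493. , -383.6,   21.6]), np.float64(-3.45), array([ 0.2884, -0.5825,  0.2416]), np.float64(-63.65))
(array([ 578.5, -716.2,   91.6]), np.float64(-3.45), array([ 0.2884, -0.5825,  0.2416]), np.float64(-63.65))
```

```bash
python3 -m crank '[{"tx":56,"ty":-26},{"tx":112,"ty":-52},{"tx":168,"ty":-78},{"tx":224,"ty":-104},{"tx":276,"ty":-135}]'
python3 -m crank '[{"tx":38,"ty":-49},{"tx":76,"ty":-98},{"tx":114,"ty":-147},{"tx":152,"ty":-196},{"tx":190,"ty":-245}]'
python3 - <<'E'
from h import *
print(todelta([.489,.316,.13],np.radians(-46.4)))
E
```

```text
(array([ 578.5, -716.2,  111.6]), np.float64(-3.45), array([ 0.2884, -0.5825,  0.2416]), np.float64(-63.65))$[0]: bad value
$[0]: bad value
```

Every field is probably required in each row, so I'll fill in all four.

```bash
python3 -m crank '[{"tx":56,"ty":-26,"tz":0,"turn":0},{"tx":112,"ty":-52,"tz":0,"turn":0},{"tx":168,"ty":-78,"tz":0,"turn":0},{"tx":224,"ty":-104,"tz":0,"turn":0},{"tx":276,"ty":-135,"tz":0,"turn":0}]'
python3 -m crank '[{"tx":38,"ty":-49,"tz":0,"turn":0},{"tx":76,"ty":-98,"tz":0,"turn":0},{"tx":114,"ty":-147,"tz":0,"turn":0},{"tx":152,"ty":-196,"tz":0,"turn":0},{"tx":190,"ty":-245,"tz":0,"turn":0}]'
python3 - <<'E'
from h import *
print(todelta([.489,.316,.13],np.radians(-46.4)))
E
```

```text
time: 1.42
position: [0.4771, -0.3373, 0.2418]
tool_rot: [3.058, 0.716, 0.001]
ft_force: [-0.2, -0.4, -0.1]
grip_width: 1.003
grip_force: 0.0
time: 2.05
position: [0.5376, -0.0333, 0.242]
tool_rot: [3.058, 0.715, 0.001]
ft_force: [0.7, 0.2, -0.6]
grip_width: 0.998
grip_force: 0.0
(array([ 111.3, -334.8,  111.7]), np.float64(-3.45), array([ 0.5376, -0.0333,  0.242 ]), np.float64(-63.67))
```

```bash
python3 -m crank '[{"tx":18,"ty":-55,"tz":18,"turn":-0.7},{"tx":36,"ty":-110,"tz":36,"turn":-1.4},{"tx":54,"ty":-165,"tz":54,"turn":-2.1},{"tx":72,"ty":-220,"tz":72,"turn":-2.8},{"tx":90,"ty":-270,"tz":90,"turn":-3.45}]' 40 40
python3 - <<'E'
from h import *
s,T=tool(); print(todelta([.489,.316,.13],np.radians(-46.4)))
m=ctrl.camera_model("wrist"); im,d=ctrl.get_image("wrist")
cv2.imwrite("pics/w1.png",im[:,:,::-1]);
cv2.imwrite("pics/w1r.png",rect(im[:,:,::-1],"wrist",0.006,0.42,0.60,0.25,0.43,3,m))
print([(c,q,r["xyz"],r["confidence"]) for c in("wrist","top") for q in("plate_grip","trim_plate") for r in ctrl.mark_of(c,q)[:1]])
E
```

```text
time: 2.68
position: [0.4979, 0.2487, 0.1514]
tool_rot: [2.915, 1.17, 0.002]
ft_force: [0.8, 0.3, 1.1]
grip_width: 0.522
grip_force: 0.0
(array([ 40.1, -54.8,  21.4]), np.float64(0.02), array([0.4979, 0.2487, 0.1514]), np.float64(-46.28))
[('wrist', 'plate_grip', [0.4914, 0.3138, 0.0321], 0.64), ('wrist', 'trim_plate', [0.5099, 0.3402, -0.0004], 0.96), ('top', 'plate_grip', [0.4918, 0.3154, 0.0295], 0.72), ('top', 'trim_plate', [0.5132, 0.3349, 0.001], 0.83)]
```

View pics/w1r.png

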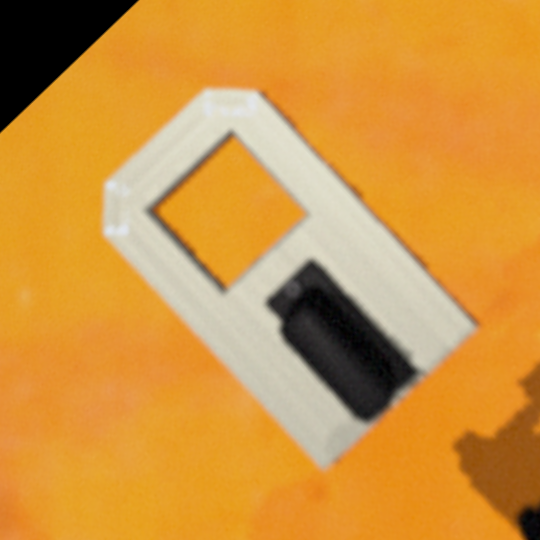

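The wrist view gives the same plate pose: rear corners at (478,325) and (327,468), heading 43.4°. I'll go down on the fin.

```bash
python3 -m crank '[{"tx":20,"ty":-27,"tz":30,"turn":0},{"tx":40,"ty":-55,"tz":65,"turn":0},{"tx":40,"ty":-55,"tz":85,"turn":0},{"tx":40,"ty":-55,"tz":85,"turn":0}]' 40 40
python3 - <<'E'
from h import *
print(todelta([.4889,.3157,.03],np.radians(-46.6)))
E
```

```text
time: 3.42
position: [0.4895, 0.3113, 0.0652]
tool_rot: [2.917, 1.162, -0.005]
ft_force: [0.3, -0.3, 0.2]
grip_width: 0.461
grip_force: 0.0
(array([ 2.7, -3.7, 35.1]), np.float64(0.01), array([0.4895, 0.3113, 0.0652]), np.float64(-46.56))
```

```bash
python3 -m crank '[{"tx":2,"ty":-2.5,"tz":18,"turn":0},{"tx":2,"ty":-2.5,"tz":35,"turn":0},{"tx":2,"ty":-2.5,"tz":35,"turn":0},{"tx":2,"ty":-2.5,"tz":35,"turn":0}]' 40 40
python3 -m crank '[{"tx":0,"ty":0,"tz":0,"turn":0},{"tx":0,"ty":0,"tz":0,"turn":0},{"tx":0,"ty":0,"tz":0,"turn":0},{"tx":0,"ty":0,"tz":0,"turn":0},{"tx":0,"ty":0,"tz":0,"turn":0}]' 5 50
python3 -m crank '[{"tx":0,"ty":0,"tz":-30,"turn":0},{"tx":0,"ty":0,"tz":-60,"turn":0},{"tx":0,"ty":0,"tz":-60,"turn":0}]'
python3 - <<'E'
from h import *
# insertion pose: block frame origin/heading
h=np.radians(16.7);u=np.array([np.cos(h),np.sin(h),0]);o=np.array([.5986,-.0068,0])
m=ctrl.camera_model("wrist"); im,d=ctrl.get_image("wrist");cv2.imwrite("pics/w2.png",im[:,:,::-1])
print(todelta([.489,.15,.09],h-np.pi/2))
print(todelta(o+u*-.131+[0,0,.06],h-np.pi/2))
E
```

```text
time: 3.92
position: [0.4892, 0.3173, 0.0317]
tool_rot: [2.917, 1.166, 0.0]
ft_force: [0.9, -0.9, 0.1]
grip_width: 0.462
grip_force: 0.0
time: 4.55
position: [0.489, 0.3174, 0.0317]
tool_rot: [2.917, 1.167, 0.0]
ft_force: [-0.1, 0.5, 1.8]
grip_width: 0.157
grip_force: 50.0
time: 4.92
position: [0.4901, 0.3181, 0.093]
tool_rot: [-2.917, -1.166, -0.006]
ft_force: [0.3, 0.4, -3.0]
grip_width: 0.158
grip_force: 50.0
(array([-115.4,  121. ,    1.4]), np.float64(5.38), array([0.4891, 0.3172, 0.0913]), np.float64(-46.41))
(array([-260.9,  250.9,   31.4]), np.float64(5.38), array([0.4891, 0.3172, 0.0913]), np.float64(-46.41))
```

View pics/w2.png

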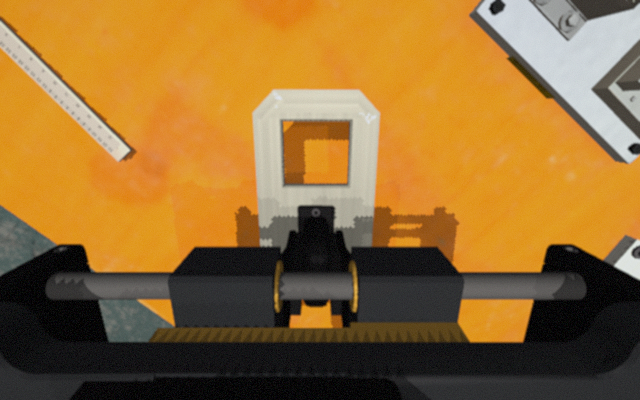

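```bash
python3 -m crank '[{"tx":-35,"ty":34,"tz":-8,"turn":0.8},{"tx":-75,"ty":72,"tz":-12,"turn":1.8},{"tx":-117,"ty":113,"tz":-12,"turn":3},{"tx":-159,"ty":154,"tz":-12,"turn":4.2},{"tx":-201,"ty":194,"tz":-12,"turn":5.38}]'
python3 - <<'E'
from h import *
h=np.radians(16.7);u=np.array([np.cos(h),np.sin(h),0]);o=np.array([.5986,-.0068,0])
print(todelta(o+u*-.131+[0,0,.10],h-np.pi/2))
E
```

```text
time: 5.6
position: [0.4755, 0.0358, 0.1017]
tool_rot: [-3.109, -0.45, 0.004]
ft_force: [0.9, -0.5, -2.8]
grip_width: 0.156
grip_force: 50.0
(array([-25. ,  76.3,   1.7]), np.float64(-0.04), array([0.4755, 0.0358, 0.1017]), np.float64(-73.52))
```

```bash
python3 -m crank '[{"tx":-13,"ty":38,"tz":0,"turn":0},{"tx":-25,"ty":76,"tz":15,"turn":0},{"tx":-25,"ty":76,"tz":35,"turn":0},{"tx":-25,"ty":76,"tz":40,"turn":0},{"tx":-25,"ty":76,"tz":40,"turn":0}]'
python3 - <<'E'
from h import *
h=np.radians(16.7);u=np.array([np.cos(h),np.sin(h),0]);o=np.array([.5986,-.0068,0])
print(todelta(o+u*-.131+[0,0,.043],h-np.pi/2))
m=ctrl.camera_model("wrist"); im,d=ctrl.get_image("wrist");im=im[:,:,::-1]
cv2.imwrite("pics/w3.png",im)
E
```

```text
time: 6.22
position: [0.4742, -0.041, 0.0625]
tool_rot: [-3.107, -0.458, 0.003]
ft_force: [0.5, 0.1, -1.6]
grip_width: 0.16
grip_force: 50.0
(array([-2. ,  3. , 19.5]), np.float64(0.01), array([ 0.4742, -0.041 ,  0.0625]), np.float64(-73.23))
```

View pics/w3.png

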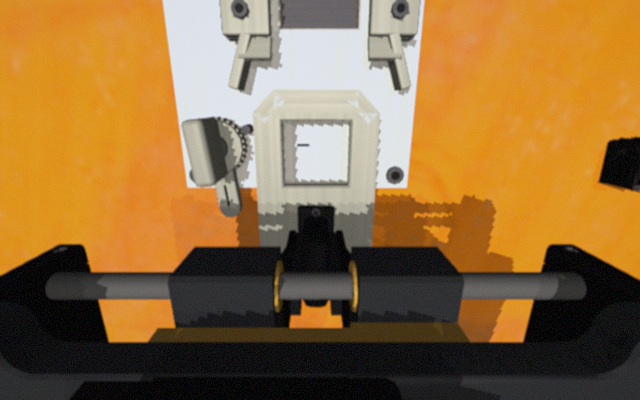

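```bash
cat >> h.py <<'E'
def unproj(px,z,m):
    px=np.c_[np.array(px,float),np.ones(len(px))]
    r=px@np.linalg.inv(m["intrinsics"]).T@R.from_rotvec(m["orientation"]).as_matrix().T
    return m["origin"]+r*((z-m["origin"][2])/r[:,2])[:,None]
def inblock(p):
    h=np.radians(16.7);B=np.array([[np.cos(h),-np.sin(h)],[np.sin(h),np.cos(h)]])
    return np.round((p[:,:2]-[.5986,-.0068])@B*1000,1).tolist()
E
python3 - <<'E'
from h import *
m=ctrl.camera_model("wrist")
print("window+front edge",inblock(unproj([(282,120),(349,120),(282,184),(349,184),(254,110),(380,110),(258,180),(378,180)],.0368,m)))
print("bolts,guides",inblock(unproj([(239,8),(401,8),(235,88),(405,88)],.026,m)))
print("base edges, front corners",inblock(unproj([(165,0),(423,0),(188,188),(408,188)],.010,m)))
s,T=tool();print(inblock(s["position"][None]))
E
```

```text
window+front edge [[-54.3, 21.1], [-54.3, -16.1], [-91.0, 22.3], [-91.0, -17.4], [-49.0, 36.4], [-48.9, -33.0], [-88.6, 36.4], [-88.5, -34.4]]
bolts,guides [[3.0, 43.4], [3.2, -43.1], [-37.1, 48.7], [-36.9, -48.8]]
base edges, front corners [[11.4, 89.3], [11.7, -59.5], [-101.0, 90.2], [-100.8, -61.4]]
[[-128.3, 2.8]]
```

```bash
python3 -m crank '[{"tx":0,"ty":2.3,"tz":6,"turn":0},{"tx":0,"ty":2.3,"tz":12,"turn":0},{"tx":0,"ty":2.3,"tz":18,"turn":0},{"tx":0,"ty":2.3,"tz":18,"turn":0},{"tx":0,"ty":2.3,"tz":18,"turn":0}]'
python3 - <<'E'
from h import *
s,T=tool();print(inblock(s["position"][None]),s["position"][2],s["ft_force"],todelta([0,0,0],np.radians(-73.3))[1])
E
```

```text
time: 6.9
position: [0.4758, -0.0439, 0.0456]
tool_rot: [3.108, 0.456, 0.0]
ft_force: [0.2, -0.1, -2.6]
grip_width: 0.155
grip_force: 50.0
[[-128.3, -0.3]] 0.04555652412055617 [ 0.19538006 -0.12384613 -2.5612458 ] -0.0
```

```bash
python3 -m crank '[{"tx":0,"ty":-0.8,"tz":2.4,"turn":0},{"tx":8,"ty":-0.8,"tz":2.4,"turn":0},{"tx":16,"ty":-0.8,"tz":2.4,"turn":0},{"tx":24,"ty":-0.8,"tz":2.4,"turn":0},{"tx":24,"ty":-0.8,"tz":2.4,"turn":0}]'
python3 - <<'E'
from h import *
s,T=tool();print(inblock(s["position"][None]),s["position"][2],s["ft_force"],todelta([0,0,0],np.radians(-73.3))[1])
m=ctrl.camera_model("wrist"); im,d=ctrl.get_image("wrist");im=im[:,:,::-1]
cv2.imwrite("pics/w4.png",cv2.resize(im[0:230,130:510],None,fx=2,fy=2))
E
```

```text
time: 7.52
position: [0.4995, -0.0358, 0.0433]
tool_rot: [-3.108, -0.457, -0.001]
ft_force: [-0.1, 0.3, -3.5]
grip_width: 0.156
grip_force: 50.0
[[-103.3, 0.7]] 0.04325660426316071 [-0.07604357  0.33731791 -3.51770237] 0.01
```

View pics/w4.png

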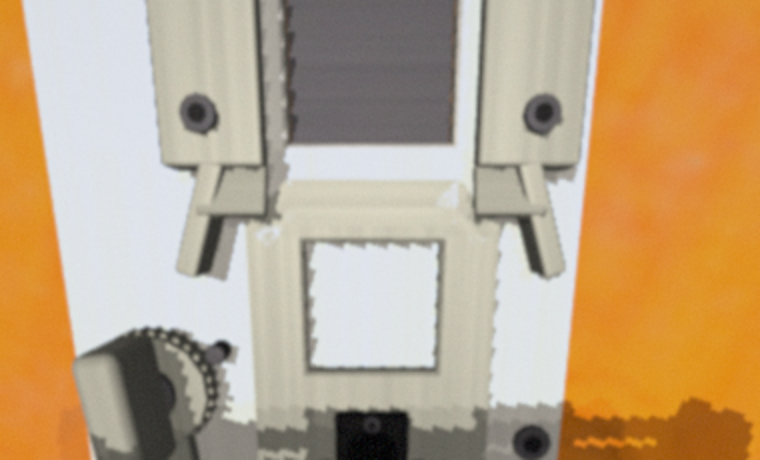

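The nose lies centred between the keepers, at column 371 against 372 for the gap centre. I'll advance.

```bash
python3 -m crank '[{"tx":5,"ty":0,"tz":0,"turn":0},{"tx":10,"ty":0,"tz":0,"turn":0},{"tx":15,"ty":0,"tz":0,"turn":0},{"tx":20,"ty":0,"tz":0,"turn":0},{"tx":25,"ty":0,"tz":0,"turn":0}]'
python3 - <<'E'
from h import *
s,T=tool();print(inblock(s["position"][None]),s["position"][2],s["ft_force"],todelta([0,0,0],np.radians(-73.3))[1])
E
```

```text
time: 8.2
position: [0.5228, -0.029, 0.0431]
tool_rot: [3.108, 0.456, -0.0]
ft_force: [-1.2, -0.3, -3.0]
grip_width: 0.153
grip_force: 50.0
[[-79.0, 0.5]] 0.043112150626669524 [-1.24805842 -0.27328104 -2.95819515] -0.0
```

Nothing is touching. It needs about 48 mm more.

```bash
python3 -m crank '[{"tx":7,"ty":0,"tz":0,"turn":0},{"tx":14,"ty":0,"tz":0.3,"turn":0},{"tx":21,"ty":0,"tz":0.6,"turn":0},{"tx":28,"ty":0,"tz":0.6,"turn":0},{"tx":35,"ty":0,"tz":0.6,"turn":0}]'
python3 -m crank '[{"tx":4,"ty":0,"tz":0,"turn":0},{"tx":8,"ty":0,"tz":0,"turn":0},{"tx":11,"ty":0,"tz":0,"turn":0},{"tx":11,"ty":0,"tz":0,"turn":0}]'
python3 - <<'E'
from h import *
s,T=tool();print(inblock(s["position"][None]),s["position"][2],s["ft_force"],todelta([0,0,0],np.radians(-73.3))[1])
E
```

```text
time: 8.82
position: [0.5564, -0.019, 0.0425]
tool_rot: [3.108, 0.456, -0.0]
ft_force: [0.1, 0.4, -4.0]
grip_width: 0.157
grip_force: 50.0
time: 9.32
position: [0.5667, -0.0158, 0.0426]
tool_rot: [3.108, 0.456, 0.0]
ft_force: [-0.3, 0.2, -2.9]
grip_width: 0.16
grip_force: 50.0
[[-33.2, 0.5]] 0.04255686391436662 [-0.34898937  0.16888154 -2.90675031] 0.0
```

```bash
python3 -m crank '[{"tx":1,"ty":0,"tz":0.5,"turn":0},{"tx":2,"ty":0,"tz":1,"turn":0},{"tx":3,"ty":0,"tz":1,"turn":0},{"tx":4,"ty":0,"tz":1,"turn":0},{"tx":4,"ty":0,"tz":1,"turn":0}]'
python3 - <<'E'
from h import *
s,T=tool();print(inblock(s["position"][None]),s["position"][2],s["ft_force"],todelta([0,0,0],np.radians(-73.3))[1])
E
```

```text
time: 9.95
position: [0.569, -0.0154, 0.0417]
tool_rot: [3.108, 0.456, -0.005]
ft_force: [-6.5, -1.8, 4.1]
grip_width: 0.157
grip_force: 50.0
[[-30.8, 0.3]] 0.04170803562378189 [-6.50024957 -1.81079398  4.1248009 ] -0.0
```

It has touched both the back stop and the floor. I'll release the plate and rise.

```bash
python3 -m crank '[{"tx":0,"ty":0,"tz":0,"turn":0},{"tx":0,"ty":0,"tz":0,"turn":0},{"tx":0,"ty":0,"tz":0,"turn":0}]' 40
python3 -m crank '[{"tx":0,"ty":0,"tz":-20,"turn":0},{"tx":0,"ty":0,"tz":-50,"turn":0},{"tx":0,"ty":0,"tz":-80,"turn":0},{"tx":-25,"ty":0,"tz":-100,"turn":0},{"tx":-60,"ty":0,"tz":-100,"turn":0}]'
python3 -m crank '[{"tx":-20,"ty":-10,"tz":0,"turn":0},{"tx":-20,"ty":-10,"tz":0,"turn":0},{"tx":-20,"ty":-10,"tz":0,"turn":0}]'
python3 - <<'E'
from h import *
s,T=tool();print(inblock(s["position"][None]),s["position"][2],s["ft_force"])
m=ctrl.camera_model("wrist"); im,d=ctrl.get_image("wrist");im=im[:,:,::-1]
print([(q,r["xyz"],inblock(np.array([r["xyz"]])),r["confidence"]) for q in("plate_grip","trim_plate","wing","ear_tip") for r in ctrl.mark_of("wrist",q)[:1]])
cv2.imwrite("pics/w5.png",im)
import pickle;pickle.dump(m,open("m5.pkl","wb"))
h=np.radians(16.7);w=[.5122,.0341]
print(todelta(w+[.10],h-np.pi/2))
E
```

```text
time: 10.32
position: [0.5709, -0.0146, 0.0418]
tool_rot: [3.108, 0.456, 0.002]
ft_force: [0.5, 0.1, 0.4]
grip_width: 0.401
grip_force: 0.4
time: 10.95
position: [0.5147, -0.0316, 0.1451]
tool_rot: [3.107, 0.458, 0.009]
ft_force: [-1.0, -0.5, -0.7]
grip_width: 0.458
grip_force: 0.0
time: 11.32
position: [0.4921, -0.0282, 0.1427]
tool_rot: [3.107, 0.456, 0.004]
ft_force: [-0.2, -0.1, 0.3]
grip_width: 0.465
grip_force: 0.0
[[-108.2, 10.1]] 0.1426632879721898 [-0.23102023 -0.12952016  0.31481514]
[('plate_grip', [0.5681, -0.0194, 0.0405], [[-32.8, -3.3]], 0.66), ('trim_plate', [0.5968, -0.0074, 0.01], [[-1.9, -0.1]], 0.97), ('wing', [0.5123, 0.0368, 0.041], [[-70.1, 66.6]], 0.7), ('ear_tip', [0.4761, 0.0198, 0.0173], [[-109.7, 60.7]], 0.78)]
(array([ 37.9, -53.5,  41.5]), np.float64(0.0), array([ 0.4913, -0.028 ,  0.1415]), np.float64(-73.29))
```

View pics/w5.png

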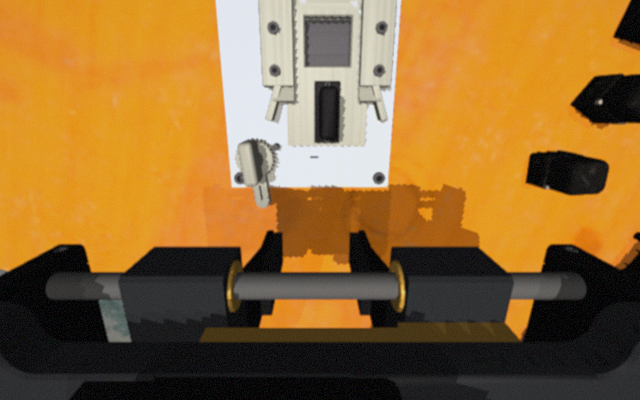

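The plate is home: its front is under the keepers, its rear edge is at row ~147, and it is straight. The ring's ear (263,200) is still open, and the wing is at (255,160). I'll go to the wing.

```bash
python3 -m crank '[{"tx":19,"ty":-27,"tz":0,"turn":-0.4},{"tx":38,"ty":-54,"tz":20,"turn":-0.8},{"tx":38,"ty":-54,"tz":45,"turn":-0.8},{"tx":38,"ty":-54,"tz":55,"turn":-0.8},{"tx":38,"ty":-54,"tz":55,"turn":-0.8}]' 36 40
python3 - <<'E'
from h import *
print(todelta([.5121,.0345,.047],np.radians(21-90)))
E
```

```text
time: 12.2
position: [0.5113, 0.034, 0.0859]
tool_rot: [-3.09, -0.563, 0.003]
ft_force: [0.4, 1.1, 0.4]
grip_width: 0.412
grip_force: 0.0
(array([ 1. , -0.2, 38.9]), np.float64(-0.07), array([0.5113, 0.034 , 0.0859]), np.float64(-69.35))
```

```bash
python3 -m crank '[{"tx":1,"ty":0,"tz":20,"turn":0},{"tx":1,"ty":0,"tz":38,"turn":0},{"tx":1,"ty":0,"tz":38,"turn":0}]'
python3 -m crank '[{"tx":0,"ty":0,"tz":0,"turn":0},{"tx":0,"ty":0,"tz":0,"turn":0},{"tx":0,"ty":0,"tz":0,"turn":0},{"tx":0,"ty":0,"tz":0,"turn":0}]' 3 50
```

```text
time: 12.58
position: [0.5116, 0.0344, 0.0475]
tool_rot: [-3.09, -0.563, 0.004]
ft_force: [-0.3, 0.2, -0.1]
grip_width: 0.409
grip_force: 0.0
time: 13.08
position: [0.5128, 0.0355, 0.0491]
tool_rot: [-3.09, -0.565, -0.001]
ft_force: [-1.2, 1.6, 3.2]
grip_width: 0.135
grip_force: 49.8
```

```bash
python3 -m crank '[{"tx":0,"ty":0,"tz":0,"turn":-1.2},{"tx":0,"ty":0,"tz":0,"turn":-2.4},{"tx":0,"ty":0,"tz":0,"turn":-3.6},{"tx":0,"ty":0,"tz":0,"turn":-4.8},{"tx":0,"ty":0,"tz":0,"turn":-6}]'
python3 -m crank '[{"tx":0,"ty":0,"tz":0,"turn":-1.2},{"tx":0,"ty":0,"tz":0,"turn":-2.4},{"tx":0,"ty":0,"tz":0,"turn":-3.6},{"tx":0,"ty":0,"tz":0,"turn":-4.8},{"tx":0,"ty":0,"tz":0,"turn":-6}]'
python3 - <<'E'
from h import *
s,T=tool();print(todelta([.5121,.0345,.047],np.radians(21-90+86)),s["torque"])
E
```

```text
time: 13.7
position: [0.5123, 0.0362, 0.0491]
tool_rot: [-2.835, -1.349, 0.0]
ft_force: [-2.7, 3.0, 5.4]
grip_width: 0.138
grip_force: 50.0
time: 14.32
position: [0.5115, 0.0367, 0.049]
tool_rot: [-2.388, -2.037, 0.002]
ft_force: [-5.5, 4.6, 8.1]
grip_width: 0.134
grip_force: 50.0
(array([-2.,  1.,  2.]), np.float64(-5.22), array([0.5115, 0.0367, 0.049 ]), np.float64(-9.08)) [ 0.84107883  1.13020703 -0.16846021]
```

```bash
python3 -m crank '[{"tx":0,"ty":0,"tz":-1,"turn":-1.2},{"tx":0,"ty":0,"tz":-1,"turn":-2.4},{"tx":0,"ty":0,"tz":-1,"turn":-3.6},{"tx":0,"ty":0,"tz":-1,"turn":-4.6},{"tx":0,"ty":0,"tz":-1,"turn":-5.4}]'
python3 -m crank '[{"tx":0,"ty":0,"tz":0,"turn":-0.5},{"tx":0,"ty":0,"tz":0,"turn":-0.8},{"tx":0,"ty":0,"tz":0,"turn":-0.8}]'
python3 - <<'E'
from h import *
s,T=tool();print(todelta([.5121,.0345,.047],np.radians(21-90+86)),s["torque"])
E
```

```text
time: 14.95
position: [0.5107, 0.0365, 0.0491]
tool_rot: [-1.848, -2.535, 0.001]
ft_force: [-5.1, 2.4, 1.9]
grip_width: 0.134
grip_force: 50.8
time: 15.32
position: [0.5107, 0.0363, 0.0491]
tool_rot: [-1.765, -2.593, 0.0]
ft_force: [-4.2, 4.2, 1.3]
grip_width: 0.142
grip_force: 53.1
(array([-2.2,  0.6,  2.1]), np.float64(0.9), array([0.5107, 0.0363, 0.0491]), np.float64(21.5)) [ 0.92866301  0.84379946 -1.18342888]
```

The torque has risen to 1.2 Nm, so the ring is at its stop. I'll release it, retreat and check.

```bash
python3 -m crank '[{"tx":0,"ty":0,"tz":0,"turn":0},{"tx":0,"ty":0,"tz":0,"turn":0},{"tx":0,"ty":0,"tz":0,"turn":0}]' 36
python3 -m crank '[{"tx":0,"ty":0,"tz":-25,"turn":0},{"tx":0,"ty":0,"tz":-60,"turn":0},{"tx":0,"ty":0,"tz":-110,"turn":0},{"tx":0,"ty":0,"tz":-150,"turn":0},{"tx":0,"ty":0,"tz":-180,"turn":0}]'
python3 -m crank '[{"tx":0,"ty":55,"tz":0,"turn":1},{"tx":0,"ty":0,"tz":0,"turn":2},{"tx":-50,"ty":0,"tz":0,"turn":4},{"tx":-50,"ty":0,"tz":0,"turn":4}]'
python3 - <<'E'
from h import *
for c in ("wrist","side"):
    m=ctrl.camera_model(c); im,d=ctrl.get_image(c);im=im[:,:,::-1]
    print(c,[(q,inblock(np.array([r["xyz"]])),r["confidence"]) for q in("trim_plate","wing","ear_tip") for r in ctrl.mark_of(c,q)[:1]])
    cv2.imwrite(f"pics/{c}6.png",im)
im,d=ctrl.get_image("top");cv2.imwrite("pics/top6.png",im[:,:,::-1])
b=rect(im[:,:,::-1],"top",0.010,0.46,0.72,-0.12,0.13,2.2);w=cv2.imread("pics/wrist6.png")
cv2.imwrite("pics/comb6.png",np.vstack([cv2.resize(np.hstack([cv2.resize(b,(400,400)),w[:, :400]]),(800,400))]))
E
```

```text
time: 15.7
position: [0.5131, 0.0345, 0.0497]
tool_rot: [1.763, 2.599, 0.0]
ft_force: [0.3, -0.5, -0.5]
grip_width: 0.374
grip_force: 0.0
time: 16.32
position: [0.5133, 0.0347, 0.2317]
tool_rot: [1.762, 2.598, 0.001]
ft_force: [0.3, -0.3, 0.0]
grip_width: 0.413
grip_force: 0.0
time: 16.82
position: [0.5316, -0.0164, 0.2285]
tool_rot: [2.196, 2.246, -0.002]
ft_force: [1.0, -0.0, -1.2]
grip_width: 0.411
grip_force: 0.0
wrist [('trim_plate', [[-2.4, 0.8]], 0.83), ('wing', [[-71.8, 65.1]], 0.73), ('ear_tip', [[-68.5, 24.2]], 0.94)]
side [('trim_plate', [[-1.4, 1.7]], 0.86), ('wing', [[-68.0, 63.3]], 0.67), ('ear_tip', [[-74.4, 22.6]], 0.5)]
```

View pics/wrist6.png

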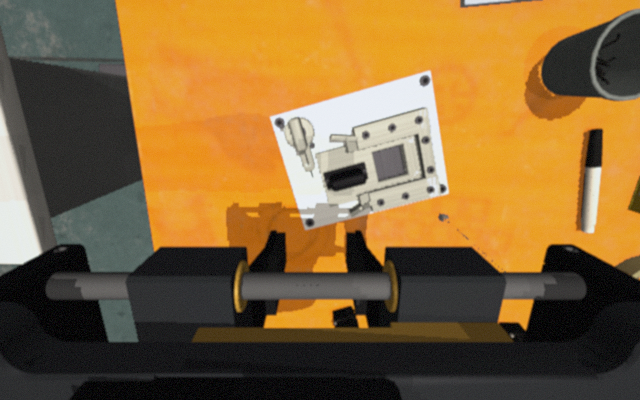

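The view shows the ear (310,170) lying across the apron behind the plate's rear edge, parallel to the block's front edge. The plate is straight and home, and the gripper is clear.

```bash
python3 -c "
from bench import ctrl
print(ctrl.close_job())"
```

```text
the job is handed in; nothing more can be done
None
```

I handed the job in at about 17 s: the plate is home against the back stop, the lock ring is turned to its stop with the ear behind the plate, and the gripper is clear. I never moved near the housings, and no verdict came back.

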